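# Close and pin a plaster casting mould

## Robot

A 6-joint arm with a two-finger parallel gripper is mounted at the origin on the work surface. World frame = base frame: x ahead of the robot, y to its left, z up, the work surface at z = 0. Lengths are in m, angles in degrees, forces in N, time in s.
With the tool pointing down it reaches from about 0.3 to 0.875 m from the base axis. Payload 6.4 kg.
Tool frame: the origin (TCP) lies between the finger pads, 19 mm behind the fingertips; this is the grasp point; z points along the fingers, y is the line along which they close (so a half turn about z gives the same grasp; the last joint's range is limited). The gripper opens to 88 mm and grips with 3 to 60 N. Pads are 18 mm wide; open, the fingers measure 123 mm over their backs; the gripper's body (75 mm by 187 mm) begins 45 mm behind the grasp point.
Start: joints at [-81.434, 10.359, 92.074, -0, 77.567, -11.82], TCP at [0.2, -0.539, 0.257] pointing down, gripper open.
Joint ranges: [-171.53, 171.53], [-51.25, 118.39], [17.06, 147.69], [-65.23, 245.23], [0, 150.52], [-178.68, 178.68]. Speed limits (degrees/s): [147.25, 147.25, 172.46, 180, 180, 180].

## Interface

Orientations are given as [roll, pitch, yaw] about the fixed x, y, z axes, in that order (R = Rz(yaw) Ry(pitch) Rx(roll)).
In Python, from plant import get_state, snapshot, camera_info, sign_off gives the robot as it stands.
- The arm moves only by the shell command python3 -m handwheel 'ROWS' [FORCE]. ROWS is JSON, a list of rows, each an object of numbers: "grip": the opening, from 0 (shut) to 1 (fully open); "dx", "dy", "dz": the shift along the tool's x, y, z in mm; "wx", "wy", "wz": the turn, a rotation vector about the tool's x, y, z in rad. In form: [{"grip": .., "dx": .., "dy": .., "dz": .., "wx": .., "wy": .., "wz": ..}, ...]. A call has 1 to 8 rows; each row is the pose to reach, as a shift and turn from the pose commanded when the call began, along the tool's axes at that moment; what a row does not reach only later rows make up. A row lasts 1/8 s, in which the tool goes at most 62.5 mm and 10.7 degrees, less where a joint would pass 70% of its speed; a pose out of reach is approached as far as the arm can. A call with a gripper value outside its range is refused whole. The fingers move at their own pace and stop on an object; FORCE is the grip in N (left out, the last holds). Time passes only in rows, so rows that repeat a pose let the fingers close. It gives the time, the measured TCP pose, the force, the opening and the grip force at its end, in the units of the state.
- get_state(): the state, without advancing time (a new reading comes with each control period).
- snapshot(name): name is "side" or "top" or "wrist"; returns (picture, depth): 384x512x3 uint8, red, green, blue; 384x512 float32, m along the optical axis (not along the pixel's ray), 0 where there is no reading.
- camera_info(name): a dict with "K" (3x3 intrinsics, pixels), "extrinsics" (4x4, takes a point from world to camera coordinates); the wrist camera has in their place "tool_from_camera" (4x4, takes a point from camera to tool coordinates, whose origin is the TCP and whose axes are the flange's). Camera axes: x right, y down, z forward; pixel columns grow to the right and rows downward; lengths in m; the calibration is good to about 2 mm. A picture is of the moment at which its call begins: read the wrist's pose just before it. camera_info takes no time and is no camera call.
- sign_off(): hands the job in; it is judged then, once.
The state is a dict: "clock": time; "joint_positions": joint angles; "joint_vel": joint speeds; "effort": joint torques, N m; "tool_pos": TCP position; "tool_rot": TCP orientation; "contact_force": force on the tool from outside, world axes, zero at the start; "moment": the same for the moment, N m; "grip_width": opening from 0.0 (shut) to 1.0 (fully open); "grip_force": force on a finger pad.
Only numpy, scipy, OpenCV 4.12 (cv2) and the standard library are available. Lean on these libraries where they do the work, as an engineer would, in place of code of your own. Each camera call takes 0.05 s, during which the arm holds its last target. There are 200 camera calls.

## Task

Close the plaster mould for the next casting: lower its loose top half by the wooden grip over the two pins of the blue bed until it lies flush (do not drop it on). Then take the hairpin clip by its red grip and push it sideways onto the neck of the headed pin, just above the plaster, until its wire arms snap shut behind the pin, and let go. Leave the cups, bowl, jar and wooden rib where they are.

Things in the scene. Friction and masses are not known exactly. Their poses are not given: they have to be found in the camera images.
- bed: Lower mould half, fixed: blue steel tray 230 x 130 x 12 mm carrying a white plaster block 210 x 110 mm with a round recess; its flat top is 25 mm above the table. Two upright steel pins on it: headed lock pin at x = -60 mm, plain dowel at x = +60 mm (y = 0). Origin: centre of the underside, on the table; x from lock pin to dowel, roughly away from the robot. Left or right on the table.
- lock_neck (a point): On the lock pin's axis, 41 mm above the table: the level of a seated top half's top face. Lock pin, heights above the bed's plaster top: 18 mm diameter up to 15 mm, neck of 12 mm diameter from 15 to 30 mm, head of 18 mm diameter from 30 to 35 mm, tapering to 8 mm at its top at 42 mm. The clip goes round the neck, in the 14 mm between this level and the head's underside.
- dowel_foot (a point): On the dowel's axis at the bed's plaster top, 25 mm above the table. Dowel: 10 mm diameter, 25 mm tall, its last 6 mm tapered.
- top_half: Loose top mould half, lying flat on the table on the other side from the bed: white plaster plate 210 x 110 x 16 mm, about 0.55 kg, with a wooden grip on top and a 19 mm pour hole at x = 0, y = +33 mm. A blue stripe marks its lock pin end (-x). Origin: centre of the underside, z up. Seated, its x, y and yaw equal the bed's and its underside is 25 mm above the table. Fits one way round only.
- lock_hole (a point): Centre, at the underside, of the top half's round 23 mm through hole for the lock pin: x = -60, y = 0 mm in its frame.
- slot (a point): Centre, at the underside, of the top half's through slot for the dowel, 18 mm (x) by 15 mm (y): x = +60, y = 0 mm in its frame.
- top_grip (a point): In the upright dark wooden grip in the middle of the top half, 42 mm above its underside: a TCP position for a grasp from above, fingers closing along the top half's y. The grip is 60 mm long (x), 14 mm thick (y) and stands from 16 to 56 mm above the underside.
- clip: Loose hairpin spring clip lying flat on the table between bed and top half, about 60 g: two arms of 6 mm steel wire run forward (+x) from a red grip to an open mouth; a wire bow behind the grip reaches to x = -78 mm. Origin: underside, below the centre of the pocket where the pin belongs; x towards the mouth, which roughly faces away from the robot at the start; z up.
- pocket (a point): Centre of the clip's pocket, 3 mm above its underside; ends on the lock pin's axis, with about 3 mm play. Pocket 13 mm wide, x = -6 to +5 mm in the clip's frame; throat at x = +11.5 mm, gap 6 mm; then the arms flare to tips at x = +30 mm, mouth 22 mm wide inside, 34 mm outside. A narrow place at x = -13 mm stops the pin going deeper.
- clip_grip (a point): In the clip's red grip, 48 mm behind the pocket centre, 26 mm above the clip's underside: a TCP position for a grasp from above, fingers closing along the clip's y. The grip is an upright block 28 mm long (x), 14 mm thick (y), 40 mm tall from the underside. On the pin the clip may point any way, but not with its grip towards the dowel: the wooden grip is in the way.
- clip_left (a joint): Spring opening of the clip's left (+y) arm in rad: 0 shut (rest), about 0.06 as the throat passes the pin's neck. Pushing the clip over the neck takes about 4 to 8 N; the arms spring open, then snap shut behind it.
- clip_right (a joint): The same for the right (-y) arm.
- cup: White bisque cup, 72 mm across, 85 mm tall, standing beyond the clip. Origin: centre of its foot. Leave alone.
- cup_b: Second white cup of the same size, far right. Leave alone.
- bowl: Pink bisque bowl, 100 mm across, 50 mm tall, far left of centre. Origin: centre of its foot. Leave alone.
- jar: White glaze jar with green lid, 60 mm across, 75 mm tall, far right of centre. Leave alone.
- rib: Flat wooden rib 100 x 50 x 8 mm lying far left. Leave alone.
Mind the look-alikes: they are no part of the job. Leave any orange look-alike of the top_half alone.

How it is judged (in metres and radians):
On the way, in this order (a step that is already met when the one before it is completed fails the run):
1. the top half, still held by the fingers, is lowered over both pins to within 8 mm of the bed (horizontal distance between lock_hole and lock_neck below 0.004 m and horizontal distance between slot and dowel_foot below 0.006 m and z of lock_hole in the frame of bed between 0.023 and 0.033 m and contact force between top_half and the fingers above 0.5 N), for 0.02 s.
2. the top half lies flush on the bed, let go (horizontal distance between lock_hole and lock_neck below 0.004 m and horizontal distance between slot and dowel_foot below 0.006 m and z of lock_hole in the frame of bed between 0.023 and 0.0275 m and z of slot in the frame of bed between 0.023 and 0.0275 m and contact force between top_half and the fingers below 0.1 N), for 0.2 s.
3. the clip is snapped round the lock pin's neck (horizontal distance between lock_hole and lock_neck below 0.004 m and horizontal distance between slot and dowel_foot below 0.006 m and z of lock_hole in the frame of bed between 0.023 and 0.0275 m and z of slot in the frame of bed between 0.023 and 0.0275 m and horizontal distance between pocket and lock_neck below 0.006 m and z of pocket in the frame of bed between 0.041 and 0.053 m and angle between clip's own z axis and vertical below 0.17 rad and value of joint each of clip_left, clip_right below 0.03 rad), for 0.2 s.
At the end, for the whole second after the job is handed in: Top half flush on the bed (hole within 4 mm, slot within 6 mm of its pin, underside within 2 mm of the bed top), clip round the neck below the head (pocket within 6 mm of the pin axis, level to 10 degrees, arms shut to under 0.03 rad), both let go and at rest (all of step 3 and linear speed of each of clip, top_half below 0.02 m/s); the robot touches nothing.
It fails at once if a cup, the bowl, the jar or the wooden rib is moved more than 30 mm (distance of any of cup, cup_b, bowl, jar, rib from where it was at the start of the episode above 0.03 m).
It also fails if it takes over 58 s, if anything falls off the work surface, if the arm or the gripper's body presses on something with over 40 N, if the wrist force passes 120 N, or if a joint passes its speed limit or range.

## Working session

There is one attempt and no reset: what is moved stays moved. The work goes in short steps, Python scripts to look and compute and a shell command to move; the robot and the scene stay as the last step left them, time stands still between calls to the robot, and variables do not carry over. Pictures are saved under pics/ and viewed, at most 12 in all, crops included, and the job is handed in when it is done.

```bash
mkdir -p pics; ls; cat > h.py <<'E'
import numpy as np,cv2
from scipy.spatial.transform import Rotation as R
from plant import *
def cam(name):
    ci=camera_info(name);K=np.array(ci["K"])
    if name=="wrist":
        s=get_state();T=np.eye(4);T[:3,:3]=R.from_euler('xyz',s["tool_rot"],degrees=True).as_matrix();T[:3,3]=s["tool_pos"]
        W=T@np.array(ci["tool_from_camera"])
    else: W=np.linalg.inv(np.array(ci["extrinsics"]))
    im,d=snapshot(name)
    return im,d,K,W
def cloud(d,K,W):
    v,u=np.mgrid[:d.shape[0],:d.shape[1]]
    P=np.stack([(u-K[0,2])/K[0,0]*d,(v-K[1,2])/K[1,1]*d,d],-1)
    P=P@W[:3,:3].T+W[:3,3]
    P[d==0]=np.nan
    return P
E
python3 - <<'E'
from h import *
s=get_state();print(s)
for n in("top","side"):
    im,d,K,W=cam(n);cv2.imwrite(f"pics/{n}0.png",im[:,:,::-1]);np.savez(f"{n}0.npz",im=im,d=d,K=K,W=W);print(n,W.round(3))
E
```

```text
pics
{'clock': 0.0, 'joint_positions': array([-8.14339659e+01,  1.03992768e+01,  9.21309344e+01, -8.00062613e-04,
        7.75662991e+01, -1.18205806e+01]), 'joint_vel': array([-0.0854193 , -0.00078092,  0.06325742,  0.05005166,  0.07282715,
        0.08692567]), 'effort': array([-2.60836117e-03, -4.33873844e+01, -3.41859591e+01,  7.00010941e-02,
        3.85083840e-02, -1.10362625e-04]), 'tool_pos': array([ 0.20023621, -0.53848264,  0.25654187]), 'tool_rot': array([-1.79905376e+02, -1.90054575e-02,  2.03867719e+01]), 'contact_force': array([ 0.31731839,  0.11031445, -0.05189323]), 'moment': array([0.00389382, 0.05673218, 0.01075677]), 'grip_force': 0.0, 'grip_width': 0.9997292669113726}
top [[ 0.003 -0.996  0.091  0.383]
 [-1.    -0.003 -0.002  0.006]
 [ 0.002 -0.091 -0.996  1.609]
 [ 0.     0.     0.     1.   ]]
side [[-0.833 -0.329  0.444 -0.021]
 [-0.553  0.507 -0.661  0.795]
 [-0.008 -0.797 -0.604  0.796]
 [ 0.     0.     0.     1.   ]]
```

View pics/top0.png

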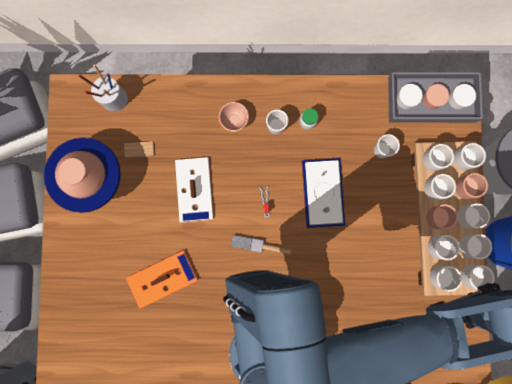

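Top view: white top half with blue stripe at (194,189). The orange look-alike is at (162,279), to be left alone. Bed is at (323,192), with its tray-blue border. Clip with red grip is at (265,203); the brush at (262,245) is not the clip. Cups are at (277,121) and (387,146), bowl at (234,117), jar at (309,118), rib at (139,149).

```bash
python3 - <<'E'
from h import *
f=np.load("top0.npz");im,d,K,W=f["im"],f["d"],f["K"],f["W"];P=cloud(d,K,W)
hsv=cv2.cvtColor(im,cv2.COLOR_RGB2HSV)
def box(u0,u1,v0,v1): 
    m=np.zeros(d.shape,bool);m[v0:v1,u0:u1]=1;return m
white=(hsv[...,1]<60)&(hsv[...,2]>90)
blue=(hsv[...,0]>100)&(hsv[...,0]<135)&(hsv[...,1]>120)
red=((hsv[...,0]<8)|(hsv[...,0]>172))&(hsv[...,1]>170)
def rect(m,n):
    p=P[m];p=p[~np.isnan(p[:,0])];r=cv2.minAreaRect((p[:,:2]*1000).astype(np.float32));print(n,len(p),np.round(r[0],1),np.round(r[1],1),round(r[2],1),"zmed",np.median(p[:,2]).round(4), "mean",p.mean(0).round(4))
rect(box(165,225,145,230)&(white|blue)&(P[...,2]>.008)&(P[...,2]<.025),"top"); rect(box(165,225,200,230)&blue,"stripe")
rect(box(295,350,150,232)&blue,"bed"); rect(box(295,350,150,232)&(P[...,2]>.015)&(P[...,2]<.035),"bedtop");
rect(box(295,350,150,232)&(P[...,2]>.042),"pin")
rect(box(255,277,180,225)&red,"clipgrip")
rect(box(255,277,180,215)&(P[...,2]>.003)&~red,"arms")
rect(box(165,225,145,230)&(P[...,2]>.045),"wood")
c=np.hstack([cv2.resize(im[140:235,a:a+70],None,fx=5.5,fy=5.5,interpolation=cv2.INTER_CUBIC) for a in(230,)]+[cv2.resize(im[140:235,160:230],None,fx=5.5,fy=5.5,interpolation=cv2.INTER_CUBIC)])
cv2.imwrite("pics/crop.png",c[:,:,::-1])
print(camera_info("wrist"))
E
```

```text
top 1773 [545.3 237.2] [211.1 113.1] 5.2 zmed 0.0158 mean [0.5456 0.238  0.0158]
stripe 153 [453.8 230.5] [20.6 82.4] 5.3 zmed 0.0158 mean [0.4539 0.2305 0.0158]
bed 281 [ 535.4 -200.5] [228.3 127.5] 3.8 zmed 0.012 mean [ 0.5271 -0.1835  0.0121]
bedtop 1992 [ 534.8 -198.8] [228.  128.6] 3.6 zmed 0.0243 mean [ 0.5356 -0.1995  0.024 ]
pin 29 [ 534.1 -198. ] [130.9  13.2] 4.7 zmed 0.0633 mean [ 0.5041 -0.2007  0.0603]
clipgrip 40 [481.5  -7.7] [28.5 13.9] 0.2 zmed 0.0387 mean [ 0.4808 -0.0077  0.0328]
arms 191 [519.1  -6. ] [116.1  71.4] 0.2 zmed 0.0052 mean [ 0.5168 -0.0054  0.0059]
wood 81 [544.8 238.7] [57.7 14.6] 5.5 zmed 0.0555 mean [0.5448 0.2377 0.0554]
{'K': array([[343.73329023,   0.        , 260.4802987 ],
       [  0.        , 343.73329023, 194.57780223],
       [  0.        ,   0.        ,   1.        ]]), 'tool_from_camera': array([[-1.45268141e-04, -9.61558916e-01, -2.74598672e-01,
         6.96202190e-02],
       [ 9.99999934e-01, -4.83439420e-05, -3.59734382e-04,
         3.21602743e-04],
       [ 3.32630620e-04, -2.74598706e-01,  9.61558859e-01,
        -1.27144770e-01],
       [ 0.00000000e+00,  0.00000000e+00,  0.00000000e+00,
         1.00000000e+00]])}
```

View pics/crop.png

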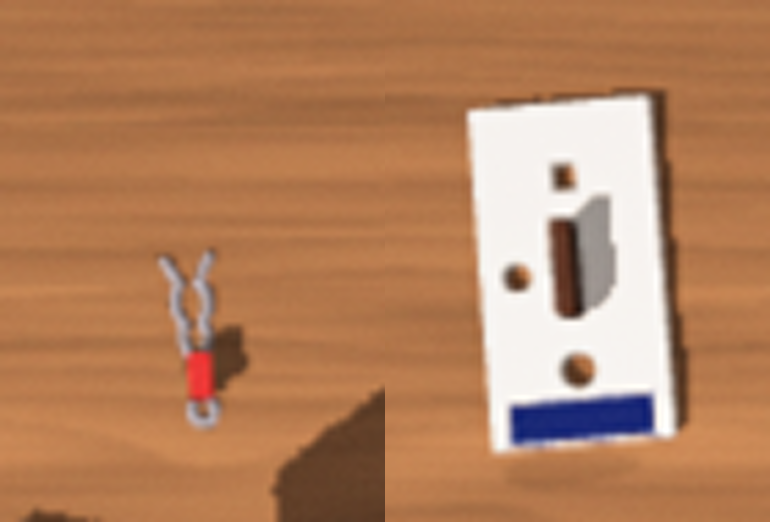

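The crop confirms the choice: white plate with its blue stripe towards the robot, and the red-grip clip with its mouth away from it. I'm going above the bed first.

```bash
python3 -m handwheel '[{"grip":1,"dx":54,"dy":-25,"dz":0,"wz":0.04},{"grip":1,"dx":108,"dy":-50,"dz":0,"wz":0.08},{"grip":1,"dx":162,"dy":-75,"dz":0,"wz":0.12},{"grip":1,"dx":216,"dy":-101,"dz":0,"wz":0.16},{"grip":1,"dx":270,"dy":-126,"dz":0,"wz":0.2},{"grip":1,"dx":324,"dy":-151,"dz":0,"wz":0.24},{"grip":1,"dx":378,"dy":-176,"dz":0,"wz":0.286},{"grip":1,"dx":432,"dy":-201,"dz":0,"wz":0.286}]'
python3 -m handwheel '[{"grip":1},{"grip":1}]'
python3 - <<'E'
from h import *
im,d,K,W=cam("wrist");cv2.imwrite("pics/w1.png",im[:,:,::-1]);np.savez("w1.npz",im=im,d=d,K=K,W=W)
E
```

```text
validation failed for argument at $[0]...
validation failed for argument at $[0]...
```

View pics/w1.png

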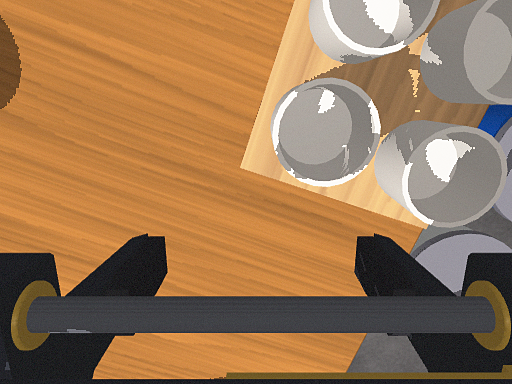

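The move was refused, so this picture still shows the start place: the cup rack at top right and the fingers below. I'll try again with every key in each row.

```bash
python3 -m handwheel '[{"grip":1,"dx":54,"dy":-25,"dz":0,"wx":0,"wy":0,"wz":0.04},{"grip":1,"dx":108,"dy":-50,"dz":0,"wx":0,"wy":0,"wz":0.08},{"grip":1,"dx":162,"dy":-75,"dz":0,"wx":0,"wy":0,"wz":0.12},{"grip":1,"dx":216,"dy":-101,"dz":0,"wx":0,"wy":0,"wz":0.16},{"grip":1,"dx":270,"dy":-126,"dz":0,"wx":0,"wy":0,"wz":0.2},{"grip":1,"dx":324,"dy":-151,"dz":0,"wx":0,"wy":0,"wz":0.24},{"grip":1,"dx":378,"dy":-176,"dz":0,"wx":0,"wy":0,"wz":0.286},{"grip":1,"dx":432,"dy":-201,"dz":0,"wx":0,"wy":0,"wz":0.286}]'
```

```text
clock: 1.15
tool_pos: [0.5363, -0.1985, 0.2573]
tool_rot: [180.0, 0.0, 4.0]
contact_force: [1.4, 0.5, -0.1]
grip_width: 0.998
grip_force: 0.0
```

```bash
python3 -m handwheel '[{"grip":1,"dx":0,"dy":0,"dz":0,"wx":0,"wy":0,"wz":0},{"grip":1,"dx":0,"dy":0,"dz":0,"wx":0,"wy":0,"wz":0}]'
cat >> h.py <<'E'
def seg(im):
    hsv=cv2.cvtColor(im,cv2.COLOR_RGB2HSV);h,s,v=[hsv[...,i] for i in range(3)]
    return dict(white=(s<60)&(v>90),blue=(h>100)&(h<135)&(s>120),red=((h<8)|(h>172))&(s>170))
def rect(P,m,n):
    p=P[m];p=p[~np.isnan(p[:,0])]
    r=cv2.minAreaRect((p[:,:2]*1000).astype(np.float32));print(n,len(p),np.round(r[0],1),np.round(r[1],1),round(r[2],1),"zmed",np.median(p[:,2]).round(4),"mean",(p.mean(0)*1000).round(1))
E
python3 - <<'E'
from h import *
im,d,K,W=cam("wrist");cv2.imwrite("pics/w2.png",im[:,:,::-1]);np.savez("w2.npz",im=im,d=d,K=K,W=W)
P=cloud(d,K,W);x,y,z=[P[...,i] for i in range(3)]
near=(abs(x-.535)<.14)&(abs(y+.199)<.09)
S=seg(im)
rect(P,near&(z>.018)&(z<.035),"bedtop");rect(P,near&(z>.005)&(z<.035),"tray")
for n,lo,hi,zl,zh in(("lock",.43,.5,.058,.07),("dowel",.57,.62,.043,.06)):
    rect(P,near&(x>lo)&(x<hi)&(z>zl)&(z<zh),n)
E
```

```text
clock: 1.4
tool_pos: [0.5349, -0.2, 0.257]
tool_rot: [-180.0, 0.1, 4.1]
contact_force: [-0.5, 0.4, -0.4]
grip_width: 0.999
grip_force: 0.0
bedtop 17018 [ 533.4 -200.7] [210.5 110.3] 3.8 zmed 0.0249 mean [ 544.2 -200.    24.9]
tray 24040 [ 533.6 -200.7] [230.  130.6] 3.8 zmed 0.0245 mean [ 546.  -199.8   21.5]
lock 233 [ 473.9 -204.8] [17.5 17. ] 21.3 zmed 0.0635 mean [ 475.5 -204.5   63.6]
dowel 82 [ 593.3 -196.6] [9.4 8.7] 49.8 zmed 0.0469 mean [ 593.5 -196.7   47.1]
```

View pics/w2.png

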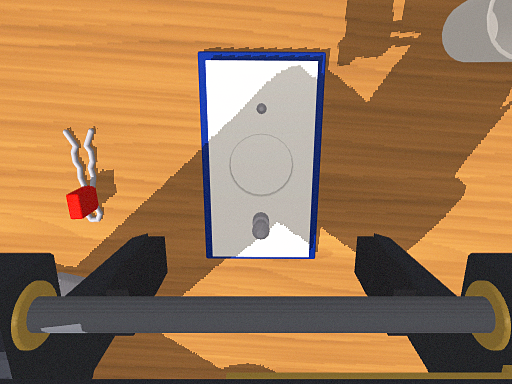

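The wrist view shows the bed (lock pin head at about (261,220), dowel at (262,108)) and the clip at (82,175) with its mouth away. Next, above the top half.

```bash
python3 -m handwheel '[{"grip":1,"dx":5,"dy":-55,"dz":0,"wx":0,"wy":0,"wz":0},{"grip":1,"dx":11,"dy":-110,"dz":0,"wx":0,"wy":0,"wz":0},{"grip":1,"dx":16,"dy":-165,"dz":10,"wx":0,"wy":0,"wz":0},{"grip":1,"dx":21,"dy":-220,"dz":20,"wx":0,"wy":0,"wz":-0.01},{"grip":1,"dx":26,"dy":-275,"dz":30,"wx":0,"wy":0,"wz":-0.02},{"grip":1,"dx":31,"dy":-330,"dz":40,"wx":0,"wy":0,"wz":-0.02},{"grip":1,"dx":36,"dy":-385,"dz":50,"wx":0,"wy":0,"wz":-0.021},{"grip":1,"dx":41,"dy":-436,"dz":60,"wx":0,"wy":0,"wz":-0.021}]'
python3 -m handwheel '[{"grip":1,"dx":0,"dy":0,"dz":0,"wx":0,"wy":0,"wz":0},{"grip":1,"dx":0,"dy":0,"dz":0,"wx":0,"wy":0,"wz":0}]'
python3 - <<'E'
from h import *
im,d,K,W=cam("wrist");cv2.imwrite("pics/w3.png",im[:,:,::-1]);np.savez("w3.npz",im=im,d=d,K=K,W=W)
P=cloud(d,K,W);x,y,z=[P[...,i] for i in range(3)]
near=(abs(x-.545)<.13)&(abs(y-.238)<.09)
rect(P,near&(z>.009)&(z<.024),"plate");rect(P,near&(z>.05)&(z<.06),"wood")
f=np.load("w2.npz");P=cloud(f["d"],f["K"],f["W"]);x,y,z=[P[...,i] for i in range(3)]
n=(x>.4)&(x<.62)&(abs(y)<.06)
rect(P,n&seg(f["im"])["red"]&(z>.037),"clipgrip")
rect(P,n&(z>.0035)&(z<.012)&(x>.51),"arms");rect(P,n&(z>.0035)&(z<.012)&(x>.54),"tips")
E
```

```text
clock: 2.45
tool_pos: [0.5461, 0.2376, 0.1973]
tool_rot: [180.0, -0.0, 5.1]
contact_force: [0.3, -0.4, 0.1]
grip_width: 1.001
grip_force: 0.0
clock: 2.7
tool_pos: [0.546, 0.2361, 0.1974]
tool_rot: [180.0, 0.0, 5.1]
contact_force: [-0.3, 0.4, -0.4]
grip_width: 0.997
grip_force: 0.0
plate 24654 [542.8 237.8] [210.8 110.3] 5.3 zmed 0.0159 mean [553.8 238.4  15.9]
wood 1178 [543.7 238.3] [58.9 13.3] 5.3 zmed 0.0556 mean [545.  238.2  55.5]
clipgrip 347 [479.7  -7.5] [27.3 14.6] 4.4 zmed 0.0397 mean [480.   -8.2  39.7]
arms 477 [532.9  -1.2] [47.5 32. ] 6.4 zmed 0.0054 mean [533.4  -1.7   5.4]
tips 174 [5.48e+02 5.00e-01] [17.3 32. ] 6.4 zmed 0.0053 mean [ 5.48e+02 -3.00e-01  5.30e+00]
```

```bash
python3 -m handwheel '[{"grip":0.6,"dx":-3,"dy":-1,"dz":50,"wx":0,"wy":0,"wz":-0.003},{"grip":0.6,"dx":-3,"dy":-1,"dz":100,"wx":0,"wy":0,"wz":-0.003},{"grip":0.6,"dx":-3,"dy":-1,"dz":135,"wx":0,"wy":0,"wz":-0.003},{"grip":0.6,"dx":-3,"dy":-1,"dz":155,"wx":0,"wy":0,"wz":-0.003},{"grip":0.4,"dx":-3,"dy":-1,"dz":155,"wx":0,"wy":0,"wz":-0.003},{"grip":0,"dx":-3,"dy":-1,"dz":155,"wx":0,"wy":0,"wz":-0.003},{"grip":0,"dx":-3,"dy":-1,"dz":155,"wx":0,"wy":0,"wz":-0.003},{"grip":0,"dx":-3,"dy":-1,"dz":155,"wx":0,"wy":0,"wz":-0.003}]' 35
python3 -m handwheel '[{"grip":0,"dx":0,"dy":0,"dz":0,"wx":0,"wy":0,"wz":0},{"grip":0,"dx":0,"dy":0,"dz":0,"wx":0,"wy":0,"wz":0},{"grip":0,"dx":0,"dy":0,"dz":0,"wx":0,"wy":0,"wz":0}]'
```

```text
clock: 3.75
tool_pos: [0.5433, 0.2387, 0.0436]
tool_rot: [-180.0, -0.1, 5.4]
contact_force: [-0.3, -0.1, -0.0]
grip_width: 0.175
grip_force: 0.0
clock: 4.12
tool_pos: [0.5433, 0.2386, 0.0435]
tool_rot: [-180.0, -0.1, 5.4]
contact_force: [-1.6, -0.2, 5.7]
grip_width: 0.15
grip_force: 35.0
```

```bash
python3 -m handwheel '[{"grip":0,"dx":0,"dy":0,"dz":-15,"wx":0,"wy":0,"wz":0},{"grip":0,"dx":0,"dy":0,"dz":-45,"wx":0,"wy":0,"wz":0},{"grip":0,"dx":0,"dy":0,"dz":-80,"wx":0,"wy":0,"wz":0},{"grip":0,"dx":0,"dy":0,"dz":-105,"wx":0,"wy":0,"wz":0},{"grip":0,"dx":0,"dy":0,"dz":-120,"wx":0,"wy":0,"wz":0},{"grip":0,"dx":0,"dy":0,"dz":-120,"wx":0,"wy":0,"wz":0}]'
python3 -m handwheel '[{"grip":0,"dx":-2,"dy":20,"dz":0,"wx":0,"wy":0,"wz":0},{"grip":0,"dx":-7,"dy":60,"dz":0,"wx":0,"wy":0,"wz":0},{"grip":0,"dx":-12,"dy":105,"dz":0,"wx":0,"wy":0,"wz":0.01},{"grip":0,"dx":-18,"dy":155,"dz":0,"wx":0,"wy":0,"wz":0.02},{"grip":0,"dx":-24,"dy":205,"dz":0,"wx":0,"wy":0,"wz":0.026},{"grip":0,"dx":-29,"dy":255,"dz":0,"wx":0,"wy":0,"wz":0.026},{"grip":0,"dx":-35,"dy":305,"dz":0,"wx":0,"wy":0,"wz":0.026},{"grip":0,"dx":-40,"dy":350,"dz":0,"wx":0,"wy":0,"wz":0.026}]'
python3 -m handwheel '[{"grip":0,"dx":-5,"dy":45,"dz":0,"wx":0,"wy":0,"wz":0},{"grip":0,"dx":-8,"dy":70,"dz":0,"wx":0,"wy":0,"wz":0},{"grip":0,"dx":-10,"dy":86,"dz":0,"wx":0,"wy":0,"wz":0},{"grip":0,"dx":-10,"dy":86,"dz":0,"wx":0,"wy":0,"wz":0},{"grip":0,"dx":-10,"dy":86,"dz":0,"wx":0,"wy":0,"wz":0},{"grip":0,"dx":-10,"dy":86,"dz":0,"wx":0,"wy":0,"wz":0}]'
python3 - <<'E'
from h import *
s=get_state();print(s["tool_pos"],s["tool_rot"])
im,d,K,W=cam("wrist");cv2.imwrite("pics/w4.png",im[:,:,::-1]);np.savez("w4.npz",im=im,d=d,K=K,W=W)
P=cloud(d,K,W);x,y,z=[P[...,i] for i in range(3)]
near=(abs(x-.534)<.14)&(abs(y+.2)<.09)
m=near&(z>.105)&(z<.155)&(x>.5);rect(P,m,"plate(x>.5)")
p=P[m&(z<.145)];c,_,_,_=np.linalg.lstsq(np.c_[p[:,:2],np.ones(len(p))],p[:,2],rcond=None);print("plane",c, "x-ext",np.percentile(p[:,0],[.2,99.8]))
E
```

```text
clock: 4.88
tool_pos: [0.543, 0.2386, 0.1633]
tool_rot: [-180.0, -0.1, 5.4]
contact_force: [-0.6, 0.1, -4.8]
grip_width: 0.155
grip_force: 35.0
clock: 5.88
tool_pos: [0.5339, -0.1162, 0.1609]
tool_rot: [-179.9, 0.1, 3.8]
contact_force: [0.4, -0.4, -4.5]
grip_width: 0.155
grip_force: 35.0
clock: 6.62
tool_pos: [0.5315, -0.1991, 0.1623]
tool_rot: [-180.0, 0.0, 4.0]
contact_force: [0.2, 0.1, -5.0]
grip_width: 0.155
grip_force: 35.0
[ 0.53148762 -0.19910108  0.16230875] [-1.79976018e+02  1.43492391e-02  3.96841661e+00]
plate(x>.5) 56419 [ 578.8 -196.4] [115.3 110.9] 4.0 zmed 0.1345 mean [ 589.4 -195.8  134.6]
plane [ 0.000339   -0.00102969  0.13402807] x-ext [0.52168534 0.63801353]
```

View pics/w4.png

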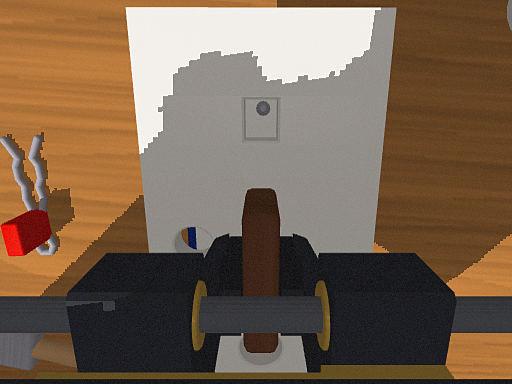

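The plate is level in the grasp. The dowel shows through its slot at (262,108). Its centre is about (531.6,-199.7) mm, so I correct by about (+1.8,-1.0) and lower over the lock pin.

```bash
python3 -m handwheel '[{"grip":0,"dx":2,"dy":1,"dz":10,"wx":0,"wy":0,"wz":0.003},{"grip":0,"dx":2,"dy":1,"dz":25,"wx":0,"wy":0,"wz":0.003},{"grip":0,"dx":2,"dy":1,"dz":40,"wx":0,"wy":0,"wz":0.003},{"grip":0,"dx":2,"dy":1,"dz":50,"wx":0,"wy":0,"wz":0.003},{"grip":0,"dx":2,"dy":1,"dz":60,"wx":0,"wy":0,"wz":0.003},{"grip":0,"dx":2,"dy":1,"dz":64,"wx":0,"wy":0,"wz":0.003},{"grip":0,"dx":2,"dy":1,"dz":64,"wx":0,"wy":0,"wz":0.003},{"grip":0,"dx":2,"dy":1,"dz":64,"wx":0,"wy":0,"wz":0.003}]'
python3 - <<'E'
from h import *
s=get_state();print(s["tool_pos"],s["tool_rot"])
im,d,K,W=cam("wrist");np.savez("w5.npz",im=im,d=d,K=K,W=W)
P=cloud(d,K,W);x,y,z=[P[...,i] for i in range(3)]
a=[]
rect(P,(abs(x-.534)<.14)&(abs(y+.2)<.09)&(z>.05)&(z<.09)&(x>.5),"plate")
rect(P,(abs(x-.593)<.02)&(abs(y+.197)<.02)&(z>.042)&(z<.056),"dowel")
hole=(abs(x-.593)<.014)&(abs(y+.197)<.014)&(z<.068);print(np.nanmin(z[hole]),np.nanmax(z[hole]));rect(P,hole,"slot-ish")
cv2.imwrite("pics/w5.png",cv2.resize(im[:250,100:420],None,fx=2,fy=2)[:,:,::-1])
E
```

```text
clock: 7.68
tool_pos: [0.5339, -0.2014, 0.0989]
tool_rot: [180.0, -0.0, 3.7]
contact_force: [-0.3, 0.1, -4.8]
grip_width: 0.16
grip_force: 35.0
[ 0.5338784  -0.20137425  0.09894546] [ 1.79965761e+02 -4.69277622e-02  3.71249727e+00]
plate 56298 [ 581.4 -199. ] [115.1 110.9] 3.8 zmed 0.0712 mean [ 592.  -198.4   71.3]
dowel 312 [ 591.3 -198.2] [14.1 15.1] 4.0 zmed 0.0474 mean [ 593.3 -196.9   47.9]
0.022952972323369764 0.06795138825584915
slot-ish 1350 [ 591.9 -198.2] [21.1 17.6] 3.7 zmed 0.0254 mean [ 591.7 -198.2   35.4]
```

View pics/w5.png

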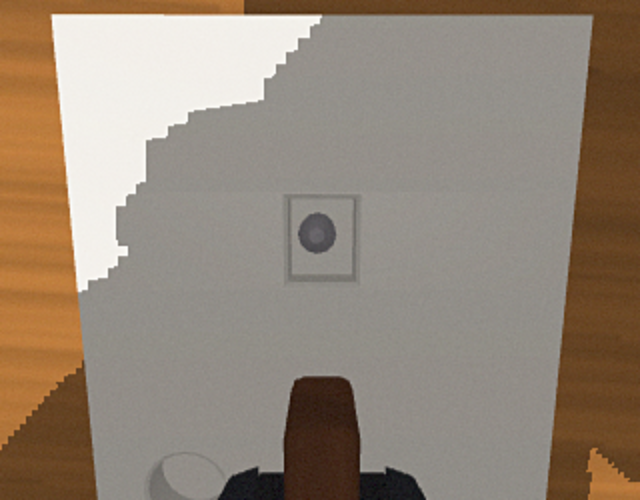

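Dowel top at (317,232) in the crop and slot centre at about (321,238), so the plate needs about 1 mm to +y. I correct that and lower on.

```bash
python3 -m handwheel '[{"grip":0,"dx":-0.5,"dy":-1.2,"dz":0,"wx":0,"wy":0,"wz":0},{"grip":0,"dx":-0.5,"dy":-1.2,"dz":6,"wx":0,"wy":0,"wz":0},{"grip":0,"dx":-0.5,"dy":-1.2,"dz":12,"wx":0,"wy":0,"wz":0},{"grip":0,"dx":-0.5,"dy":-1.2,"dz":18,"wx":0,"wy":0,"wz":0},{"grip":0,"dx":-0.5,"dy":-1.2,"dz":24,"wx":0,"wy":0,"wz":0},{"grip":0,"dx":-0.5,"dy":-1.2,"dz":26,"wx":0,"wy":0,"wz":0},{"grip":0,"dx":-0.5,"dy":-1.2,"dz":26,"wx":0,"wy":0,"wz":0}]'
python3 -m handwheel '[{"grip":0,"dx":0,"dy":0,"dz":2,"wx":0,"wy":0,"wz":0},{"grip":0,"dx":0,"dy":0,"dz":3.5,"wx":0,"wy":0,"wz":0},{"grip":0,"dx":0,"dy":0,"dz":4.5,"wx":0,"wy":0,"wz":0},{"grip":0,"dx":0,"dy":0,"dz":4.8,"wx":0,"wy":0,"wz":0},{"grip":0,"dx":0,"dy":0,"dz":4.8,"wx":0,"wy":0,"wz":0}]'
```

```text
clock: 8.6
tool_pos: [0.5328, -0.1999, 0.0722]
tool_rot: [-180.0, 0.0, 3.7]
contact_force: [-0.2, -0.2, -5.0]
grip_width: 0.153
grip_force: 35.0
clock: 9.22
tool_pos: [0.533, -0.2, 0.0685]
tool_rot: [180.0, -0.0, 3.7]
contact_force: [-4.5, 2.0, 6.3]
grip_width: 0.151
grip_force: 35.0
```

Contact is made and it is seated. Now release, go up and look.

```bash
python3 -m handwheel '[{"grip":0.3,"dx":0,"dy":0,"dz":0,"wx":0,"wy":0,"wz":0},{"grip":0.5,"dx":0,"dy":0,"dz":0,"wx":0,"wy":0,"wz":0},{"grip":0.6,"dx":0,"dy":0,"dz":0,"wx":0,"wy":0,"wz":0},{"grip":0.6,"dx":0,"dy":0,"dz":0,"wx":0,"wy":0,"wz":0},{"grip":0.6,"dx":0,"dy":0,"dz":-30,"wx":0,"wy":0,"wz":0},{"grip":0.6,"dx":0,"dy":0,"dz":-80,"wx":0,"wy":0,"wz":0},{"grip":0.6,"dx":0,"dy":0,"dz":-130,"wx":0,"wy":0,"wz":0},{"grip":0.6,"dx":0,"dy":0,"dz":-150,"wx":0,"wy":0,"wz":0}]'
python3 -m handwheel '[{"grip":0.6,"dx":0,"dy":0,"dz":0,"wx":0,"wy":0,"wz":0},{"grip":0.6,"dx":0,"dy":0,"dz":0,"wx":0,"wy":0,"wz":0}]'
python3 - <<'E'
from h import *
s=get_state();print(s["tool_pos"],s["tool_rot"])
im,d,K,W=cam("wrist");np.savez("w6.npz",im=im,d=d,K=K,W=W)
P=cloud(d,K,W);x,y,z=[P[...,i] for i in range(3)]
m=(abs(x-.534)<.14)&(abs(y+.2)<.09)&(z>.035)&(z<.047);rect(P,m,"plate")
rect(P,(abs(x-.474)<.02)&(abs(y+.204)<.02)&(z>.059)&(z<.075),"lockhead")
p=P[m&(z>.038)];print("plane",np.linalg.lstsq(np.c_[p[:,:2],np.ones(len(p))],p[:,2],rcond=None)[0])
n=(x>.4)&(x<.62)&(abs(y)<.06)
rect(P,n&seg(im)["red"]&(z>.037),"clipgrip")
rect(P,n&(z>.0035)&(z<.012)&(x>.51),"arms")
cv2.imwrite("pics/w6.png",im[:,:,::-1])
E
```

```text
clock: 10.22
tool_pos: [0.5343, -0.2008, 0.2214]
tool_rot: [179.8, -0.3, 3.7]
contact_force: [0.9, -0.4, -0.4]
grip_width: 0.604
grip_force: 0.0
clock: 10.48
tool_pos: [0.5323, -0.1996, 0.2162]
tool_rot: [-179.9, 0.1, 3.7]
contact_force: [0.2, 0.4, -0.2]
grip_width: 0.6
grip_force: 0.0
[ 0.53230361 -0.19958988  0.21619122] [-1.79930332e+02  9.34265540e-02  3.70828714e+00]
plate 25834 [ 532.4 -200.6] [210.8 110.4] 3.7 zmed 0.0409 mean [ 544.  -200.1   40.9]
lockhead 286 [ 474.2 -204.8] [17.3 17.3] 77.5 zmed 0.0636 mean [ 475.7 -204.5   63.8]
plane [-1.17647055e-03 -1.24147101e-05  4.15844673e-02]
clipgrip 433 [479.5  -7.7] [27.1 14.7] 4.8 zmed 0.0397 mean [480.   -8.4  39.6]
arms 587 [533.8   0.8] [47.1 33.1] 0.2 zmed 0.0053 mean [533.8  -1.9   5.3]
```

View pics/w6.png

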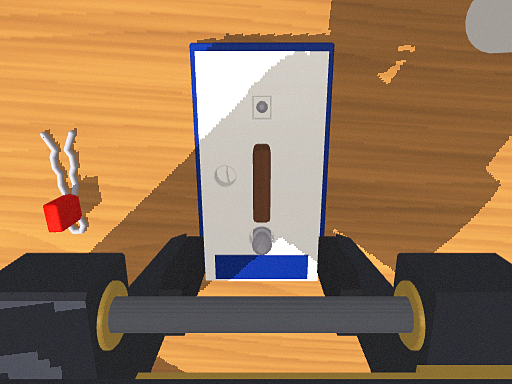

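The plate lies flush: its top is at 40.9 mm, level, and its centre and yaw match the bed. Lock pin is at (261,238), clip grip at (62,212). Now above the clip.

```bash
python3 -m handwheel '[{"grip":0.6,"dx":-10,"dy":-49,"dz":0,"wx":0,"wy":0,"wz":0},{"grip":0.6,"dx":-20,"dy":-98,"dz":10,"wx":0,"wy":0,"wz":-0.02},{"grip":0.6,"dx":-30,"dy":-147,"dz":40,"wx":0,"wy":0,"wz":-0.04},{"grip":0.6,"dx":-40,"dy":-185,"dz":60,"wx":0,"wy":0,"wz":-0.04},{"grip":0.6,"dx":-40,"dy":-195,"dz":70,"wx":0,"wy":0,"wz":-0.04},{"grip":0.6,"dx":-40,"dy":-195,"dz":70,"wx":0,"wy":0,"wz":-0.04},{"grip":0.6,"dx":-40,"dy":-195,"dz":70,"wx":0,"wy":0,"wz":-0.04}]' 
python3 - <<'E'
from h import *
s=get_state();print(s["tool_pos"],s["tool_rot"])
im,d,K,W=cam("wrist");np.savez("w7.npz",im=im,d=d,K=K,W=W)
P=cloud(d,K,W);x,y,z=[P[...,i] for i in range(3)]
n=(x>.4)&(x<.62)&(abs(y)<.06)
rect(P,n&seg(im)["red"]&(z>.0385),"clipgrip")
a=n&(z>.0025)&(z<.012)
for lo,hi in((.505,.515),(.515,.525),(.525,.535),(.535,.545),(.545,.555)):
    q=P[a&(x>lo)&(x<hi)];print(lo,len(q),(q[:,1].min()*1e3).round(1),(q[:,1].max()*1e3).round(1))
q=P[a&(x>.5)];print("tip",np.percentile(q[:,0],99.5))
cv2.imwrite("pics/w7.png",im[:,:,::-1])
E
```

```text
clock: 11.4
tool_pos: [0.4815, -0.0092, 0.1482]
tool_rot: [180.0, -0.1, 6.0]
contact_force: [0.3, -0.4, -0.1]
grip_width: 0.604
grip_force: 0.0
[ 0.48147208 -0.00920494  0.14817631] [ 1.79954731e+02 -6.55415662e-02  5.95408792e+00]
clipgrip 641 [479.6  -7.1] [27.6 13.6] 6.5 zmed 0.0398 mean [479.7  -7.   39.9]
0.505 191 -14.1 6.7
0.515 214 -14.6 9.9
0.525 203 -14.2 10.6
0.535 235 -12.3 13.2
0.545 234 -14.9 17.9
tip 0.5572577899743786
```

View pics/w7.png

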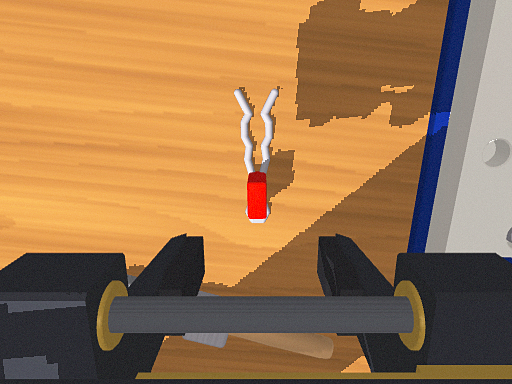

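Clip grip at (257,195), centred between the fingers; the brush lies behind them. Descend and grip.

```bash
python3 -m handwheel '[{"grip":0.5,"dx":-1.7,"dy":-2.3,"dz":45,"wx":0,"wy":0,"wz":-0.008},{"grip":0.5,"dx":-1.7,"dy":-2.3,"dz":85,"wx":0,"wy":0,"wz":-0.008},{"grip":0.5,"dx":-1.7,"dy":-2.3,"dz":110,"wx":0,"wy":0,"wz":-0.008},{"grip":0.5,"dx":-1.7,"dy":-2.3,"dz":121,"wx":0,"wy":0,"wz":-0.008},{"grip":0.3,"dx":-1.7,"dy":-2.3,"dz":121,"wx":0,"wy":0,"wz":-0.008},{"grip":0,"dx":-1.7,"dy":-2.3,"dz":121,"wx":0,"wy":0,"wz":-0.008},{"grip":0,"dx":-1.7,"dy":-2.3,"dz":121,"wx":0,"wy":0,"wz":-0.008},{"grip":0,"dx":-1.7,"dy":-2.3,"dz":121,"wx":0,"wy":0,"wz":-0.008}]' 45
python3 -m handwheel '[{"grip":0,"dx":0,"dy":0,"dz":0,"wx":0,"wy":0,"wz":0},{"grip":0,"dx":0,"dy":0,"dz":0,"wx":0,"wy":0,"wz":0},{"grip":0,"dx":0,"dy":0,"dz":0,"wx":0,"wy":0,"wz":0}]'
python3 -m handwheel '[{"grip":0,"dx":0,"dy":0,"dz":-20,"wx":0,"wy":0,"wz":0},{"grip":0,"dx":0,"dy":0,"dz":-50,"wx":0,"wy":0,"wz":0},{"grip":0,"dx":0,"dy":0,"dz":-80,"wx":0,"wy":0,"wz":0},{"grip":0,"dx":0,"dy":0,"dz":-100,"wx":0,"wy":0,"wz":0},{"grip":0,"dx":0,"dy":0,"dz":-100,"wx":0,"wy":0,"wz":0},{"grip":0,"dx":0,"dy":0,"dz":-100,"wx":0,"wy":0,"wz":0}]'
```

```text
clock: 12.45
tool_pos: [0.4794, -0.0061, 0.0276]
tool_rot: [180.0, -0.1, 6.5]
contact_force: [-0.3, -0.4, 4.8]
grip_width: 0.152
grip_force: 45.0
clock: 12.82
tool_pos: [0.4794, -0.0061, 0.0277]
tool_rot: [180.0, -0.1, 6.5]
contact_force: [-1.4, -0.4, 6.0]
grip_width: 0.159
grip_force: 45.0
clock: 13.58
tool_pos: [0.4779, -0.0057, 0.1258]
tool_rot: [-180.0, 0.1, 6.5]
contact_force: [-0.8, 0.5, -0.3]
grip_width: 0.154
grip_force: 45.0
```

```bash
python3 -m handwheel '[{"grip":0,"dx":-15,"dy":18,"dz":0,"wx":0,"wy":0,"wz":0.14},{"grip":0,"dx":-30,"dy":36,"dz":0,"wx":0,"wy":0,"wz":0.28},{"grip":0,"dx":-46,"dy":55,"dz":0,"wx":0,"wy":0,"wz":0.42},{"grip":0,"dx":-61,"dy":74,"dz":0,"wx":0,"wy":0,"wz":0.56},{"grip":0,"dx":-77,"dy":92,"dz":0,"wx":0,"wy":0,"wz":0.7},{"grip":0,"dx":-92,"dy":110,"dz":0,"wx":0,"wy":0,"wz":0.84},{"grip":0,"dx":-92,"dy":110,"dz":0,"wx":0,"wy":0,"wz":0.934},{"grip":0,"dx":-92,"dy":110,"dz":0,"wx":0,"wy":0,"wz":0.934}]'
python3 -m handwheel '[{"grip":0,"dx":0,"dy":0,"dz":0,"wx":0,"wy":0,"wz":0},{"grip":0,"dx":0,"dy":0,"dz":0,"wx":0,"wy":0,"wz":0}]'
cat > clip.py <<'E'
from h import *
import sys
s=get_state();print(s["tool_pos"],s["tool_rot"][2])
im,d,K,W=cam("wrist");np.savez(sys.argv[1]+".npz",im=im,d=d,K=K,W=W);cv2.imwrite(f"pics/{sys.argv[1]}.png",im[:,:,::-1])
T=R.from_euler('xyz',s["tool_rot"],degrees=True).as_matrix()
P=cloud(d,K,W);Q=(P-s["tool_pos"])@T*1000
x,y,z=[Q[...,i] for i in range(3)]
a=(x>22)&(x<90)&(abs(y)<25)&(z>12)&(z<32)
for lo in range(25,85,6):
    q=Q[a&(x>=lo)&(x<lo+6)]
    if len(q): print(lo,len(q),"y",q[:,1].min().round(1),q[:,1].max().round(1),"ztop",np.percentile(q[:,2],5).round(1))
print("tip x",np.percentile(x[a],99.7))
pin=np.array([.4739,-.2048,.0255+.02]);p=(pin-s["tool_pos"])@T*1000;print("pin in tool",p.round(1))
rect(P,(abs(P[...,0]-.474)<.02)&(abs(P[...,1]+.205)<.02)&(P[...,2]>.059)&(P[...,2]<.075),"head")
E
python3 clip.py w8
```

```text
clock: 14.58
tool_pos: [0.3986, -0.1253, 0.1255]
tool_rot: [180.0, 0.1, -47.0]
contact_force: [-1.2, 0.6, -0.5]
grip_width: 0.158
grip_force: 45.0
clock: 14.82
tool_pos: [0.3994, -0.1252, 0.1263]
tool_rot: [180.0, 0.0, -47.0]
contact_force: [-0.4, 0.3, -0.6]
grip_width: 0.154
grip_force: 45.0
[ 0.39938924 -0.125167    0.12632872] -46.960070717091675
25 332 y -9.4 11.3 ztop 21.2
31 356 y -8.7 10.6 ztop 21.2
37 397 y -11.3 13.3 ztop 21.2
43 355 y -11.3 13.6 ztop 21.2
49 387 y -11.1 13.6 ztop 21.2
55 439 y -10.6 12.9 ztop 21.2
61 466 y -11.6 13.8 ztop 21.2
67 453 y -14.5 16.7 ztop 21.2
73 357 y -15.7 17.9 ztop 21.3
tip x 77.84863854800183
pin in tool [ 1.091e+02 -1.000e-01  8.080e+01]
head 1017 [ 473.5 -204.5] [17.  17.5] 42.7 zmed 0.0637 mean [ 473.2 -204.1   63.8]
```

View pics/w8.png

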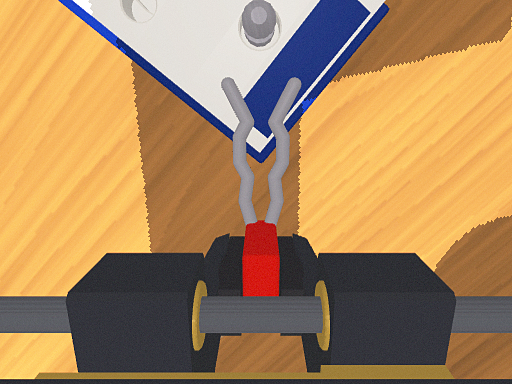

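The clip is level in the grasp, its centreline 1.1 mm to tool +y. Tips are at (228,82) and (294,82), the pin head at (260,18). Lower, then push.

```bash
python3 -m handwheel '[{"grip":0,"dx":0,"dy":-1.2,"dz":20,"wx":0,"wy":0,"wz":0},{"grip":0,"dx":0,"dy":-1.2,"dz":40,"wx":0,"wy":0,"wz":0},{"grip":0,"dx":0,"dy":-1.2,"dz":50,"wx":0,"wy":0,"wz":0},{"grip":0,"dx":0,"dy":-1.2,"dz":54.5,"wx":0,"wy":0,"wz":0},{"grip":0,"dx":0,"dy":-1.2,"dz":54.5,"wx":0,"wy":0,"wz":0},{"grip":0,"dx":12,"dy":-1.2,"dz":54.5,"wx":0,"wy":0,"wz":0},{"grip":0,"dx":24,"dy":-1.2,"dz":54.5,"wx":0,"wy":0,"wz":0},{"grip":0,"dx":30,"dy":-1.2,"dz":54.5,"wx":0,"wy":0,"wz":0}]'
python3 clip.py w9
```

```text
clock: 15.88
tool_pos: [0.4219, -0.1479, 0.0726]
tool_rot: [-180.0, -0.1, -47.1]
contact_force: [0.2, -0.2, -0.7]
grip_width: 0.155
grip_force: 45.0
[ 0.42191695 -0.14785295  0.07258492] -47.08021685077554
25 966 y -24.6 22.1 ztop 21.6
31 1050 y -25.0 24.8 ztop 21.6
37 1154 y -25.0 25.0 ztop 21.6
43 1127 y -24.9 24.9 ztop 21.6
49 1149 y -25.0 25.0 ztop 21.5
55 1134 y -25.0 24.8 ztop 21.4
61 1150 y -24.9 25.0 ztop 21.5
67 961 y -25.0 24.9 ztop 12.8
73 719 y -24.8 25.0 ztop 12.9
79 650 y -24.9 25.0 ztop 12.5
tip x 89.91735433924386
pin in tool [77.1  0.7 27.2]
head 1702 [ 473.8 -204.7] [17.1 17.2] 43.3 zmed 0.0638 mean [ 473.7 -204.7   63.9]
```

View pics/w9.png

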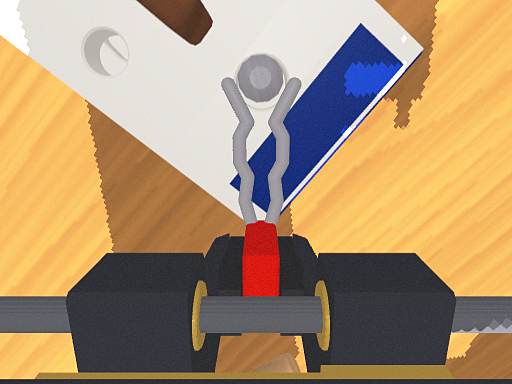

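Pin head (261,78) is centred between the tips at (228,84) and (294,84), and the height is right. Push 29 mm.

```bash
python3 -m handwheel '[{"grip":0,"dx":5,"dy":0,"dz":0,"wx":0,"wy":0,"wz":0},{"grip":0,"dx":10,"dy":0,"dz":0,"wx":0,"wy":0,"wz":0},{"grip":0,"dx":14,"dy":0,"dz":0,"wx":0,"wy":0,"wz":0},{"grip":0,"dx":18,"dy":0,"dz":0,"wx":0,"wy":0,"wz":0},{"grip":0,"dx":22,"dy":0,"dz":0,"wx":0,"wy":0,"wz":0},{"grip":0,"dx":26,"dy":0,"dz":0,"wx":0,"wy":0,"wz":0},{"grip":0,"dx":29,"dy":0,"dz":0,"wx":0,"wy":0,"wz":0},{"grip":0,"dx":29.5,"dy":0,"dz":0,"wx":0,"wy":0,"wz":0}]'
python3 -m handwheel '[{"grip":0,"dx":0,"dy":0,"dz":0,"wx":0,"wy":0,"wz":0},{"grip":0,"dx":0,"dy":0,"dz":0,"wx":0,"wy":0,"wz":0}]'
python3 clip.py w10
```

```text
clock: 16.92
tool_pos: [0.4413, -0.1688, 0.0724]
tool_rot: [-180.0, -0.1, -47.1]
contact_force: [0.2, -0.1, -1.0]
grip_width: 0.157
grip_force: 45.0
clock: 17.18
tool_pos: [0.4408, -0.1682, 0.0721]
tool_rot: [180.0, 0.0, -47.1]
contact_force: [0.5, -0.1, -0.0]
grip_width: 0.155
grip_force: 45.0
[ 0.44078681 -0.16820655  0.07211993] -47.0517243323143
25 1207 y -25.0 25.0 ztop 21.7
31 1218 y -24.9 24.9 ztop 21.6
37 966 y -25.0 25.0 ztop 21.4
43 819 y -25.0 25.0 ztop 21.5
49 914 y -25.0 25.0 ztop 21.3
55 1256 y -25.0 25.0 ztop 16.6
61 1493 y -24.9 25.0 ztop 21.5
67 1394 y -22.4 24.9 ztop 21.2
73 1440 y -24.9 24.9 ztop 21.6
79 1448 y -25.0 25.0 ztop 30.2
tip x 89.92868014130454
pin in tool [49.3  0.7 26.6]
head 1461 [ 473.7 -204.8] [17.4 17.3] 16.7 zmed 0.0638 mean [ 474.2 -205.2   63.8]
```

View pics/w10.png

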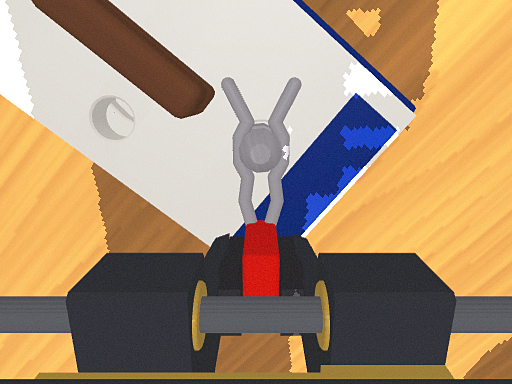

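The pin sits in the pocket at (261,148), the throat is closed ahead of it and there is no residual force. Set the clip down on the plaster, let go and retreat.

```bash
python3 -m handwheel '[{"grip":0,"dx":0.5,"dy":0,"dz":2,"wx":0,"wy":0,"wz":0},{"grip":0,"dx":1,"dy":0,"dz":3.5,"wx":0,"wy":0,"wz":0},{"grip":0,"dx":1,"dy":0,"dz":3.5,"wx":0,"wy":0,"wz":0},{"grip":0.3,"dx":1,"dy":0,"dz":3.5,"wx":0,"wy":0,"wz":0},{"grip":0.45,"dx":1,"dy":0,"dz":3.5,"wx":0,"wy":0,"wz":0},{"grip":0.45,"dx":1,"dy":0,"dz":3.5,"wx":0,"wy":0,"wz":0},{"grip":0.45,"dx":1,"dy":0,"dz":3.5,"wx":0,"wy":0,"wz":0},{"grip":0.45,"dx":1,"dy":0,"dz":-20,"wx":0,"wy":0,"wz":0}]'
python3 -m handwheel '[{"grip":0.45,"dx":-5,"dy":0,"dz":-40,"wx":0,"wy":0,"wz":0},{"grip":0.45,"dx":-10,"dy":0,"dz":-80,"wx":0,"wy":0,"wz":0},{"grip":0.45,"dx":-15,"dy":0,"dz":-120,"wx":0,"wy":0,"wz":0},{"grip":0.45,"dx":-15,"dy":0,"dz":-120,"wx":0,"wy":0,"wz":0},{"grip":0.45,"dx":-15,"dy":0,"dz":-120,"wx":0,"wy":0,"wz":0},{"grip":0.45,"dx":-15,"dy":0,"dz":-120,"wx":0,"wy":0,"wz":0}]'
python3 - <<'E'
from h import *
im,d,K,W=cam("wrist");P=cloud(d,K,W);x,y,z=[P[...,i] for i in range(3)]
rect(P,(abs(x-.534)<.14)&(abs(y+.2)<.09)&(z>.035)&(z<.0435),"plate")
u=np.array([np.cos(np.radians(-47)),np.sin(np.radians(-47))]);t=((x-.4738)*u[0]+(y+.2048)*u[1])*1e3;l=(-(x-.4738)*u[1]+(y+.2048)*u[0])*1e3
for lo in(-30,-20,10,18,25): 
    m=(t>lo)&(t<lo+6)&(abs(l)<20)&(z>.0445)&(z<.06);print(lo,m.sum(),"ztop",np.nanmedian(z[m]).round(4),"lat",l[m].min().round(1),l[m].max().round(1))
m=(abs(l)<20)&(z>.0445)&(z<.055)&(t>5)&(t<50);print("tip",np.percentile(t[m],99))
rect(P,seg(im)["red"]&(abs(t+48)<30)&(z>.07),"redtop")
cv2.imwrite("pics/w11.png",im[:,:,::-1])
E
```

```text
clock: 18.23
tool_pos: [0.4402, -0.1681, 0.0909]
tool_rot: [180.0, 0.2, -47.1]
contact_force: [0.2, 0.4, 0.7]
grip_width: 0.446
grip_force: 0.0
clock: 18.98
tool_pos: [0.4306, -0.1575, 0.2106]
tool_rot: [180.0, 0.2, -47.1]
contact_force: [-0.6, -0.1, -0.7]
grip_width: 0.448
grip_force: 0.0
plate 24141 [ 532.6 -200.3] [211.7 110.4] 3.9 zmed 0.0409 mean [ 521.4 -196.5   40.9]
-30 98 ztop 0.0462 lat -10.2 10.0
-20 97 ztop 0.0462 lat -9.4 9.1
10 124 ztop 0.0465 lat -10.7 10.4
18 129 ztop 0.0465 lat -14.7 20.0
25 81 ztop 0.0464 lat -16.9 15.8
tip 29.272582924279487
redtop 655 [ 441.5 -170.4] [13.7 27.2] 43.4 zmed 0.0807 mean [ 442.1 -171.1   80.4]
```

View pics/w11.png

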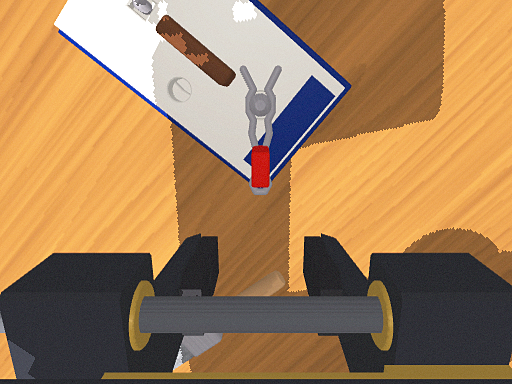

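The clip lies level around the pin at (260,104). Its tips are about 29 mm past the pin axis, so the pocket is on it, the arms are shut and the gripper is clear. I'm handing in.

```bash
python3 -c "
from plant import *
print(sign_off())"
```

```text
the job is handed in; nothing more can be done
None
```

The mould is closed: the top half lies flush on the bed, the clip is snapped round the lock pin's neck, and both are let go. I handed the job in at about 19 s; `sign_off()` gave no verdict.

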